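# Park the pressure meter on its sloping reading stand

## Robot

A 7-joint arm with a two-finger parallel gripper is mounted at the origin on the work surface. World frame = base frame: x ahead of the robot, y to its left, z up, the work surface at z = 0. Lengths are in m, angles in rad, forces in N, time in s.
With the tool pointing down it reaches from about 0.4 to 0.85 m from the base axis. Payload 10.4 kg.
Tool frame: the origin (TCP) lies at the very end of the fingers, on their centre line; the grasp point (between the pads) lies r.grip_depth behind it (r.grip_depth is the distance from the TCP to the grasp point, in m); y points along the fingers, z is the direction in which the jaws open and shut, and the axes are right-handed (so a half turn about y gives the same grasp; the last joint's range is limited). The gripper opens to 87 mm and grips with 3 to 60 N. Pads are 19 mm wide; open, the fingers measure 117 mm over their backs; the gripper's body (75 mm by 190 mm) begins 51 mm behind the grasp point.
Start: joints at [-1.357, 0.332, -0.065, 1.46, 0.022, 1.35, -0.088], TCP at [0.147, 0.608, 0.223] pointing down, gripper open.
Joint ranges: [-2.6, 2.6], [-0.5, 2.12], [-1.47, 1.34], [0.16, 2.42], [-1.27, 4.41], [0.06, 2.06], [-2.6, 2.6]. Speed limits (rad/s): [2.22, 2.22, 2.79, 2.79, 3.14, 3.14, 3.14].

## Interface

Orientations are given as a unit quaternion [x, y, z, w].
In Python, from bench import r gives the robot as it stands.
- The arm moves only by the shell command python3 -m jog 'ROWS' [OPENING] [FORCE]. ROWS is JSON, a list of rows, each a list of 6 numbers: the shift along the tool's x, y, z in m, then the turn, a rotation vector about the tool's x, y, z in degrees. A call has 1 to 12 rows; each row shifts and turns the pose as measured when the row begins, along the tool's axes as they then stand; what a row does not reach is not made up. A row lasts 1/12 s, in which the tool goes at most 41.7 mm and 7.16 degrees, less where a joint would pass 70% of its speed; a pose out of reach is approached as far as the arm can. A call with a gripper value outside its range is refused whole. OPENING is the opening, from -1 (shut) to 1 (fully open), so that 0 is half open, set as the call begins (- or left out, the last holds). The fingers move at their own pace and stop on an object; FORCE is the grip in N (left out, the last holds). Time passes only in rows, so rows that do not move let the fingers close. It gives the time, the measured TCP pose, the force and the opening at its end, in the units of the state.
- r.read_state(): the state, without advancing time (a new reading comes with each control period).
- r.camera(name): name is "scene" or "top" or "wrist"; returns a dict with "image" (480x640x3 uint8, red, green, blue), "range_z" (480x640 float32, m along the optical axis (not along the pixel's ray), 0 where there is no reading), "K" (3x3 intrinsics, pixels), "k1" (the pictures are not rectified: a ray, as slopes to the right and down, at radius r is drawn at 1 + k1 r^2 times it, then the intrinsics apply), "R" (3x3) and "t" (3): a world point X has camera coordinates R X + t. Camera axes: x right, y down, z forward; pixel columns grow to the right and rows downward; lengths in m; the calibration is good to about 2 mm. A picture is of the moment at which its call begins.
- r.close_job(): hands the job in, once; it reports no verdict.
The state is a dict: "time": time; "joint_positions": joint angles; "joint_vel": joint speeds; "joint_torque": joint torques, N m; "ee_pos": TCP position; "eef_rot": TCP orientation; "ft_force": force on the tool from outside, world axes, zero at the start; "torque": the same for the moment, N m; "width": finger opening in m.
Only numpy, scipy, OpenCV 4.12 (cv2) and the standard library are available. Lean on these libraries where they do the work, as an engineer would, in place of code of your own. Each camera call takes 0.05 s, during which the arm holds its last target. There are 200 camera calls.

## Task

Pick up the grey handheld pressure meter lying on the bench and set it down gently, not dropped, on the narrow sloping rest of the reading stand: back flat on the blue slope, screen up, brass ports uphill, lower end against the yellow lip, centred across the slope and lined up with it. Let go so that it stays there by itself, and leave the jar, the clip tray and the brass weight where they are.

Things in the scene. Friction and masses are not known exactly. Their poses are not given: they have to be found in the camera images.
- meter: Handheld pressure meter, loose, 0.25 to 0.5 kg: grey box 150 long (its x) by 60 wide (y, grip across this) by 34 high (z), screen on top (+z), two brass port stubs 10 in diameter sticking out 14 from the +x end. Origin at the centre of the 150 x 60 underside, nearly under the centre of mass. It starts flat on the bench, screen up.
- meter_ports (a point): Point on the meter midway between the tips of the two brass ports: 89 along +x from the meter's origin, 18 above the underside.
- stand: Reading stand, fixed to the bench: dark steel base plate 130 x 100 x 12, upright steel column and a clevis that carries the tilting rest with its pivot 85 above the bench over the centre of the base. Origin at the centre of the underside of the base; x points horizontally to the uphill side, z up.
- rest: Sloping rest on the stand: blue plate 130 long (its x, uphill) by 44 wide (y); z square to the slope. Origin at the pivot; the blue face is at z = +25. A yellow lip 8 thick, as wide as the plate, crosses the lower end: inner face at x = -65, top 16 above the blue face. The slope is set between 0.26 and 0.45 rad and held by a stiff friction hinge about y, which a few newtons do not move.
- rest_seat (a point): Point on the blue sloping face, mid-width, 75 uphill of the lip's inner face: where the origin of the meter (centre of its underside) comes when it is properly parked. Axes as those of the rest: x uphill, y across, z square out of the slope.
- jar: Bystander: capped jar 64 in diameter, 90 high, loose, standing upright. Origin at the centre of its underside.
- tray: Bystander: white open tray 100 x 140 x 30 with yellow clips in it, loose. Origin at the centre of its underside.
- weight: Bystander: brass knobbed weight 44 in diameter, 70 high, 0.5 kg, loose, upright. Origin at the centre of its underside.
Mind the look-alikes: they are no part of the job. There is more than one size of the stand; the one meant has the size given above.

How it is judged:
At the end, for the whole second after the job is handed in: The meter rests by itself on the sloping rest, back flat on the blue face (underside within 5 mm of it, within 0.08 rad of flat), ports uphill, lined up with the slope within 0.15 rad, its centre within 13 mm of mid-width and its lower end no more than 12 mm from the lip; it is still (x of meter in the frame of rest_seat between -0.005 and 0.012 m and y of meter in the frame of rest_seat between -0.013 and 0.013 m and z of meter in the frame of rest_seat between -0.004 and 0.005 m and x of meter_ports in the frame of rest_seat above 0.06 m and angle between the x axis of meter and the x axis of rest, either way round below 0.15 rad and angle between the z axis of meter and the z axis of rest, either way round below 0.08 rad and linear speed of meter below 0.01 m/s and angular speed of meter below 0.05 rad/s); the robot touches nothing.
It fails at once if the meter is dropped (faster than 0.5 m/s, a fall of about 13 mm, while nothing grips it) (linear speed of meter above 0.5 m/s and contact force between meter and the fingers below 0.05 N).
It fails at once if the meter is rammed into the stand (over 60 N) (contact force between meter and stand above 60 N).
It fails at once if the jar is moved by more than 25 mm (distance of jar from where it was at the start of the episode above 0.025 m).
It fails at once if the tray is moved by more than 25 mm (distance of tray from where it was at the start of the episode above 0.025 m).
It fails at once if the weight is moved by more than 25 mm (distance of weight from where it was at the start of the episode above 0.025 m).
It also fails if it takes over 42 s, if anything falls off the work surface, if the arm or the gripper's body presses on something with over 40 N, if the wrist force passes 120 N, or if a joint passes its speed limit or range.

## Working session

There is one attempt and no reset: what is moved stays moved. The work goes in short steps, Python scripts to look and compute and a shell command to move; the robot and the scene stay as the last step left them, time stands still between calls to the robot, and variables do not carry over. Pictures are saved under pics/ and viewed, about 8 in all and at most 12, crops included, and the job is handed in when it is done.

```bash
mkdir -p pics; ls; cat > h.py <<'E'
import numpy as np, cv2, json
from bench import r
from scipy.spatial.transform import Rotation as Ro
def snap(name, f=None):
    c=r.camera(name)
    if f: cv2.imwrite(f'pics/{f}.png', c['image'][:,:,::-1])
    return c
def cloud(c):
    z=c['range_z']; h,w=z.shape; K=c['K']
    v,u=np.mgrid[:h,:w]
    d=np.stack([(u-K[0,2])/K[0,0],(v-K[1,2])/K[1,1]],-1)
    s=d.copy()
    for _ in range(8): s=d/(1+c['k1']*(s**2).sum(-1,keepdims=True))
    P=np.dstack([s*z[...,None],z])
    W=(P-c['t'])@c['R']
    W[z<=0]=np.nan
    return W
E
python3 - <<'E'
from h import *
s=r.read_state(); print({k:np.round(v,3).tolist() for k,v in s.items()}, r.grip_depth)
for n in ['scene','top']:
    c=snap(n,n+'0'); np.savez(f'{n}0.npz',W=cloud(c),im=c['image']); print(n,-c['R'].T@c['t'],c['K'][0,0],c['k1'])
E
```

```text
pics
{'time': 0.0, 'joint_positions': [-1.357, 0.333, -0.065, 1.461, 0.022, 1.35, -0.088], 'joint_vel': [-0.001, -0.001, 0.0, -0.003, -0.001, 0.0, 0.0], 'joint_torque': [-0.0, -62.327, 0.024, -38.988, -0.061, 0.04, 0.0], 'ee_pos': [0.147, 0.607, 0.222], 'eef_rot': [0.703, -0.084, 0.083, -0.702], 'ft_force': [0.423, 0.801, -0.547], 'torque': [-0.031, -0.028, 0.028], 'width': 0.087} 0.0187
scene [ 1.192849   -0.01577457  0.93368304] 468.623200989476 -0.07504650567021837
top [ 0.38121974 -0.10344734  0.91499312] 435.1338465077828 -0.024584574687163532
```

View pics/scene0.png

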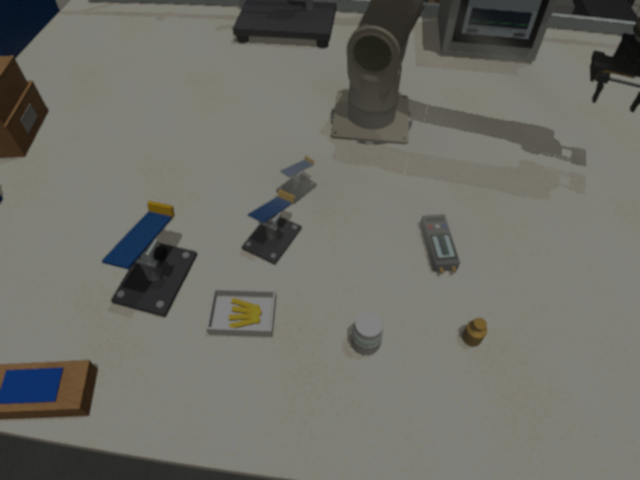

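View pics/top0.png

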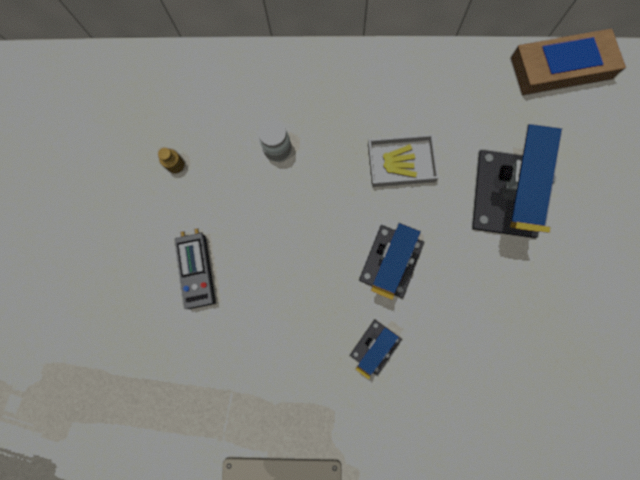

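The scene picture shows three stands. In the top view they are at about (395,262), (515,195) and (377,347). The meter is at (195,270) with its ports up-image, the jar at (275,142), the tray at (402,162) and the weight at (171,160). Next I'll measure the stand sizes.

```bash
cat > m.py <<'E'
from h import *
d=np.load('top0.npz'); W=d['W']; im=d['im']; hsv=cv2.cvtColor(im,cv2.COLOR_RGB2HSV)
print('bench z',np.nanmedian(W[300:330,250:330,2]))
b=cv2.inRange(hsv,(100,120,40),(130,255,255))
n,l,st,ce=cv2.connectedComponentsWithStats(b)
for i in range(1,n):
    if st[i,4]<200: continue
    m=cv2.erode((l==i).astype('uint8'),np.ones((3,3)))>0
    P=W[m]; P=P[~np.isnan(P[:,0])]
    c0=np.median(P,0); P=P[np.linalg.norm(P-c0,axis=1)<.15]; c=P.mean(0)
    _,_,vt=np.linalg.svd(P-c); nrm=vt[2]*np.sign(vt[2,2])
    P=P[abs((P-c)@nrm)<.006]; c=P.mean(0); _,_,vt=np.linalg.svd(P-c,full_matrices=False); nrm=vt[2]*np.sign(vt[2,2])
    M=W[(l==i)]; M=M[~np.isnan(M[:,0])]; M=M[abs((M-c)@nrm)<.006]
    xy=np.stack([(M-c)@vt[0],(M-c)@vt[1]],1).astype('f4')
    rc=cv2.minAreaRect(xy)
    ctr=c+rc[0][0]*vt[0]+rc[0][1]*vt[1]
    up=vt[0]*np.sign(vt[0,2])
    print(ce[i].round(),'size',np.round(rc[1],3),'ctr',ctr.round(4),'n',nrm.round(3),'tilt',np.arccos(nrm[2]).round(3),'up',up.round(3), 'down yaw n', np.arctan2(-nrm[1],-nrm[0]).round(3),'up yaw',np.arctan2(up[1],up[0]).round(3),'std',((P-c)@nrm).std().round(4))
# tall objects
Z=W[...,2]; 
for nm,(u,v) in dict(meter=(195,270),jar=(275,142),weight=(171,160),tray=(402,162)).items():
    s=np.s_[v-60:v+60,u-45:u+45]; m=(Z[s]>.012)
    n,l,st,ce=cv2.connectedComponentsWithStats(m.astype('uint8'))
    i=1+st[1:,4].argmax(); Q=W[s][l==i]; print(nm,'zmax',np.percentile(Q[:,2],95).round(3))
    if nm!='jar' and nm!='weight':
        top=Q[Q[:,2]>np.percentile(Q[:,2],60)-.008]
    else: top=Q[Q[:,2]>np.percentile(Q[:,2],95)-.01]
    print('   rect',[np.round(x,3) for x in cv2.minAreaRect(top[:,:2].astype('f4'))],'mean',top.mean(0).round(3), 'all rect',[np.round(x,3) for x in cv2.minAreaRect(Q[:,:2].astype('f4'))])
E
python3 m.py
```

```text
bench z -3.3817906238232214e-05
[572.  55.] size [0.119 0.069] ctr [ 0.9583 -0.6191  0.0538] n [ 0.005 -0.004  1.   ] tilt 0.006 up [-0.206  0.979  0.005] down yaw n 2.483 up yaw 1.778 std 0.0015
[536. 174.] size [0.06  0.177] ctr [ 0.648  -0.468   0.1516] n [-0.256  0.034  0.966] tilt 0.261 up [ 0.955 -0.145  0.258] down yaw n -0.133 up yaw -0.151 std 0.0014
[396. 258.] size [0.128 0.044] ctr [ 0.4972 -0.2147  0.1074] n [-0.393  0.16   0.905] tilt 0.438 up [ 0.843 -0.33   0.424] down yaw n -0.387 up yaw -0.373 std 0.0013
[378. 351.] size [0.031 0.089] ctr [ 0.327  -0.1818  0.0762] n [-0.209  0.15   0.966] tilt 0.26 up [ 0.789 -0.558  0.257] down yaw n -0.621 up yaw -0.616 std 0.0014
meter zmax 0.038
   rect [array([0.481, 0.192]), array([0.151, 0.062]), np.float64(11.964)] mean [0.479 0.19  0.035] all rect [array([0.488, 0.194]), array([0.164, 0.062]), np.float64(11.961)]
jar zmax 0.092
   rect [array([0.757, 0.03 ]), array([0.056, 0.055]), np.float64(10.763)] mean [0.756 0.03  0.09 ] all rect [array([0.754, 0.03 ]), array([0.061, 0.06 ]), np.float64(58.547)]
weight zmax 0.071
   rect [array([0.721, 0.258]), array([0.027, 0.027]), np.float64(51.034)] mean [0.72  0.256 0.07 ] all rect [array([0.718, 0.253]), array([0.037, 0.044]), np.float64(55.497)]
tray zmax 0.032
   rect [array([ 0.726, -0.244]), array([0.102, 0.141]), np.float64(5.393)] mean [ 0.726 -0.247  0.028] all rect [array([ 0.726, -0.245]), array([0.102, 0.141]), np.float64(5.307)]
```

The middle stand is the right one: its blue plate measures 128x44, with a tilt of 0.44 rad and a yaw of -0.38. The meter is at (0.480, 0.191), yaw 12°. Next is a helper that works out row values.

```bash
cat >> h.py <<'E'
def frame(xm, zm, sgn):
    # tool: y = -zm (fingers into the object), z = sgn * object y
    y=-np.array(zm); z=sgn*np.cross(zm,xm); return np.stack([np.cross(y,z),y,z],1)
def plan(p, R, maxmm=38, maxdeg=6.5):
    s=r.read_state(); p0=np.array(s['ee_pos']); R0=Ro.from_quat(s['eef_rot']).as_matrix()
    d=R0.T@(np.array(p)-p0); w=Ro.from_matrix(R0.T@R).as_rotvec()
    N=int(max(1,np.ceil(np.linalg.norm(d)*1e3/maxmm),np.ceil(np.degrees(np.linalg.norm(w))/maxdeg)))
    S=sum(Ro.from_rotvec(w*k/N).as_matrix() for k in range(N))
    dd=np.linalg.solve(S,d)
    print('total d',d.round(4),'rot',np.degrees(w).round(2),'| N',N,'row',dd.round(4).tolist(),np.degrees(w/N).round(2).tolist(),'t',s['time'])
YM=np.radians(11.96); XM=np.array([np.cos(YM),np.sin(YM),0]); ZM=np.array([0,0,1.])
GM=np.array([.480,.191,0])
NR=np.array([-.393,.152,.905]); NR/=np.linalg.norm(NR)
UP=np.array([.843,-.326,.424]); UP-=NR*(UP@NR); UP/=np.linalg.norm(UP)
SEAT=np.array([.4972,-.2147,.1074])+.010*UP
E
python3 - <<'E'
from h import *
print(Ro.from_quat(r.read_state()['eef_rot']).as_matrix().round(3),UP,SEAT)
for s in (1,-1): plan(GM+[0,0,.13],frame(XM,ZM,s))
E
```

```text
[[ 0.972 -0.     0.235]
 [-0.235 -0.001  0.972]
 [ 0.    -1.    -0.001]] [ 0.84553074 -0.32697873  0.4220932 ] [ 0.50565531 -0.21796979  0.11162093]
total d [ 0.4218  0.0923 -0.3262] rot [ 7.000e-02 -2.553e+01 -1.000e-02] | N 15 row [0.0232, 0.0061, -0.0273] [0.0, -1.7, -0.0] t 0.1
total d [ 0.4218  0.0923 -0.3262] rot [2.0000e-02 1.5447e+02 1.0000e-01] | N 24 row [0.0247, 0.0038, 0.0182] [0.0, 6.44, 0.0] t 0.1
```

```bash
python3 -m jog '[[0.023,0.006,-0.027,0,-1.7,0],[0.023,0.006,-0.027,0,-1.7,0],[0.023,0.006,-0.027,0,-1.7,0],[0.023,0.006,-0.027,0,-1.7,0],[0.023,0.006,-0.027,0,-1.7,0],[0.023,0.006,-0.027,0,-1.7,0],[0.023,0.006,-0.027,0,-1.7,0],[0.023,0.006,-0.027,0,-1.7,0],[0.023,0.006,-0.027,0,-1.7,0],[0.023,0.006,-0.027,0,-1.7,0],[0.023,0.006,-0.027,0,-1.7,0],[0.023,0.006,-0.027,0,-1.7,0]]' 1
python3 - <<'E'
from h import *
plan(GM+[0,0,.13],frame(XM,ZM,1))
E
```

```text
time: 1.1
ee_pos: [0.4003, 0.2563, 0.1424]
eef_rot: [0.706, 0.051, -0.055, -0.704]
ft_force: [1.3, 1.0, -1.2]
width: 0.0871
total d [ 0.0692  0.012  -0.0765] rot [ 0.08 -3.37 -0.38] | N 3 row [0.0225, 0.004, -0.0259] [0.03, -1.12, -0.13] t 1.1
```

```bash
python3 -m jog '[[0.023,0.004,-0.026,0,-1.1,-0.1],[0.023,0.004,-0.026,0,-1.1,-0.1],[0.023,0.004,-0.026,0,-1.1,-0.1],[0,0,0,0,0,0]]'
python3 - <<'E'
from h import *
c=snap('wrist','wrist1'); W=cloud(c)
Q=W[(W[...,2]>.022)&(W[...,2]<.045)]; print(len(Q))
Q=Q[np.linalg.norm(Q[:,:2]-GM[:2],axis=1)<.12]
print(cv2.minAreaRect(Q[:,:2].astype('f4')))
plan(GM+[0,0,.009],frame(XM,ZM,1))
E
```

```text
time: 1.43
ee_pos: [0.4877, 0.1797, 0.1281]
eef_rot: [0.705, 0.072, -0.073, -0.702]
ft_force: [-1.3, -0.6, -0.4]
width: 0.0868
12581
((0.4753943085670471, 0.18989375233650208), (0.13682633638381958, 0.06025651842355728), 12.15788459777832)
total d [-0.0034  0.1191  0.0105] rot [ 0.22 -0.19 -0.16] | N 4 row [-0.0009, 0.0298, 0.0026] [0.05, -0.05, -0.04] t 1.4833
```

View pics/wrist1.png

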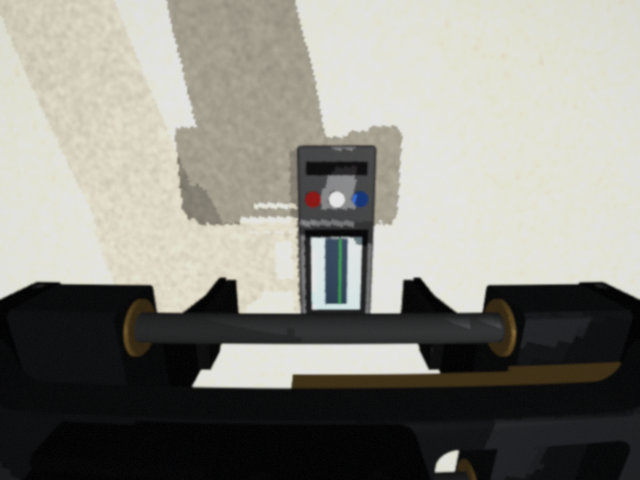

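The wrist view confirms the meter, at pixels (300–375, 147–310) and yaw 12.2°. Fixing the lateral error, then descending.

```bash
python3 -m jog '[[-0.003,0.015,0.0105,0.2,-0.2,-0.15],[0,0.028,0,0,0,0],[0,0.025,0,0,0,0],[0,0,0,0,0,0]]'
python3 - <<'E'
from h import *
plan(GM+[0,0,.009],frame(XM,ZM,1))
E
```

```text
time: 1.82
ee_pos: [0.4798, 0.1939, 0.0587]
eef_rot: [-0.703, -0.074, 0.073, 0.704]
ft_force: [-2.0, -0.8, -0.3]
width: 0.0872
total d [-0.0004  0.0497 -0.003 ] rot [-0.11 -0.03  0.07] | N 2 row [-0.0002, 0.0248, -0.0015] [-0.06, -0.02, 0.03] t 1.8167
```

```bash
python3 -m jog '[[0,0.018,-0.003,0,0,0],[0,0.017,0,0,0,0],[0,0.012,0,0,0,0],[0,0,0,0,0,0]]'
python3 - <<'E'
from h import *
plan(GM+[0,0,.009],frame(XM,ZM,1))
E
```

```text
time: 2.15
ee_pos: [0.4789, 0.1944, 0.0125]
eef_rot: [-0.702, -0.075, 0.075, 0.704]
ft_force: [-0.1, 0.3, -0.5]
width: 0.0872
total d [ 0.0004  0.0035 -0.0036] rot [-0.21  0.19  0.03] | N 1 row [0.0004, 0.0035, -0.0036] [-0.21, 0.19, 0.03] t 2.15
```

```bash
python3 -m jog '[[0,0.006,-0.0035,-0.2,0.2,0],[0,0,0,0,0,0]]' && python3 -m jog '[[0,0,0,0,0,0],[0,0,0,0,0,0],[0,0,0,0,0,0],[0,0,0,0,0,0],[0,0,0,0,0,0],[0,0,0,0,0,0],[0,0,0,0,0,0],[0,0,0,0,0,0]]' -1 30
```

```text
time: 2.32
ee_pos: [0.4799, 0.1918, 0.0076]
eef_rot: [-0.703, -0.074, 0.073, 0.703]
ft_force: [-0.6, 0.1, -0.5]
width: 0.0872
time: 2.98
ee_pos: [0.4816, 0.1927, 0.0108]
eef_rot: [-0.702, -0.075, 0.072, 0.704]
ft_force: [0.1, -0.7, -0.4]
width: 0.06
```

```bash
python3 -m jog '[[0,-0.015,0,0,0,0],[0,-0.03,0,0,0,0],[0,-0.03,0,0,0,0],[0,-0.03,0,0,0,0],[0,-0.03,0,0,0,0],[0,-0.03,0,0,0,0],[0,-0.015,0,0,0,0],[0,0,0,0,0,0]]'
python3 - <<'E'
from h import *
T=SEAT+NR*.10
plan(T,frame(UP,NR,1),35,5)
E
```

```text
time: 3.65
ee_pos: [0.4765, 0.19, 0.1942]
eef_rot: [0.704, 0.071, -0.076, -0.702]
ft_force: [0.4, -0.5, -3.0]
width: 0.0597
total d [-0.0913 -0.0065 -0.3821] rot [ -6.97  32.61 -24.59] | N 12 row [0.001, 0.0003, -0.0332] [-0.58, 2.72, -2.05] t 3.65
```

```bash
python3 -m jog '[[0.001,0,-0.033,-0.6,2.7,-2.05],[0.001,0,-0.033,-0.6,2.7,-2.05],[0.001,0,-0.033,-0.6,2.7,-2.05],[0.001,0,-0.033,-0.6,2.7,-2.05],[0.001,0,-0.033,-0.6,2.7,-2.05],[0.001,0,-0.033,-0.6,2.7,-2.05],[0.001,0,-0.033,-0.6,2.7,-2.05],[0.001,0,-0.033,-0.6,2.7,-2.05],[0.001,0,-0.033,-0.6,2.7,-2.05],[0.001,0,-0.033,-0.6,2.7,-2.05],[0.001,0,-0.033,-0.6,2.7,-2.05],[0,0,0,0,0,0]]'
python3 - <<'E'
from h import *
T=SEAT+NR*.10
plan(T,frame(UP,NR,1),35,5)
E
```

```text
time: 4.65
ee_pos: [0.4642, -0.1807, 0.1874]
eef_rot: [0.713, 0.022, 0.252, -0.654]
ft_force: [-0.8, -0.4, -4.1]
width: 0.0601
total d [ 0.0141 -0.0098 -0.0203] rot [ 0.15  2.12 -2.11] | N 1 row [0.0141, -0.0098, -0.0203] [0.15, 2.12, -2.11] t 4.65
```

```bash
python3 -m jog '[[0.007,-0.005,-0.01,0,1.05,-1.05],[0.007,-0.005,-0.01,0,1.05,-1.05],[0,0,0,0,0,0],[0,0,0,0,0,0]]'
cat > rel.py <<'E'
from h import *
import sys
# meter end faces / lip seen in cameras: report clouds in the seat frame
YR=np.cross(NR,UP); F=np.stack([UP,YR,NR],1)
def rel(tag):
    out={}
    for n in ('scene','top','wrist'):
        c=snap(n,f'{n}_{tag}'); out[n]=((cloud(c)-SEAT)@F, c['image'])
    s=r.read_state(); print('tcp rel',((np.array(s['ee_pos'])-SEAT)@F).round(4),'t',s['time'])
    a=F.T@Ro.from_quat(s['eef_rot']).as_matrix(); print('tool axes rel',a.round(3).tolist())
    return out
E
python3 - <<'E'
from rel import *
o=rel('a')
im=np.hstack([o['scene'][1][100:340,160:480],o['wrist'][1][::2,::2]]); cv2.imwrite('pics/a.png',im[:,:,::-1])
T=SEAT+NR*.10; plan(T,frame(UP,NR,1))
E
```

```text
time: 4.98
ee_pos: [0.4631, -0.2045, 0.1997]
eef_rot: [0.707, 0.021, 0.278, -0.65]
ft_force: [0.6, 0.5, -3.5]
width: 0.0598
tcp rel [-0.0032 -0.0021  0.0986] t 5.1333
tool axes rel [[1.0, -0.003, 0.003], [-0.003, -0.004, 1.0], [-0.003, -1.0, -0.004]]
total d [ 0.0032 -0.0014  0.0021] rot [ 0.23 -0.17 -0.18] | N 1 row [0.0032, -0.0014, 0.0021] [0.23, -0.17, -0.18] t 5.1333
```

View pics/a.png

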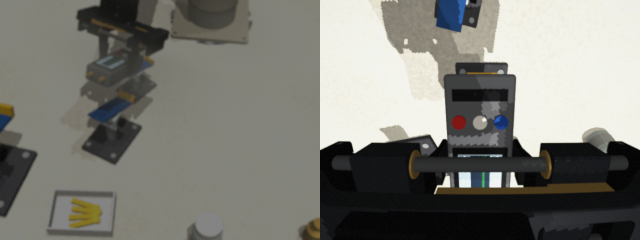

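View pics/top_a.png

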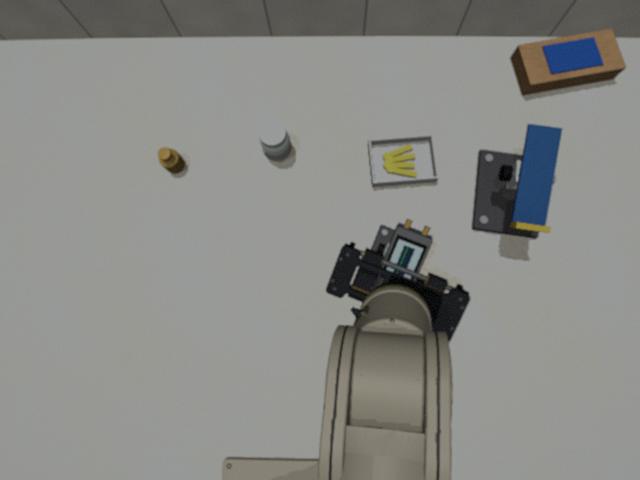

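Pictures show the meter held in line over the middle stand with its ports uphill; in the wrist half the lip is visible behind its lower end, about (480,72). Next I'll measure the held meter in the seat frame.

```bash
cat > held.py <<'E'
from rel import *
def held(lo,hi,tag):
    o=rel(tag)
    Q,im=o['wrist']
    m=(Q[...,2]>lo)&(Q[...,2]<hi)&(abs(Q[...,1])<.045)&(Q[...,0]>-.11)&(Q[...,0]<-.025)
    P=Q[m]; A=np.c_[P[:,:2],np.ones(len(P))]
    k=np.linalg.lstsq(A,P[:,2],rcond=None)[0]
    P=P[abs(P[:,2]-A@k)<.004]
    A=np.c_[P[:,:2],np.ones(len(P))]; k=np.linalg.lstsq(A,P[:,2],rcond=None)[0]
    print('wrist plane slopes',k.round(4),len(P),'rect',cv2.minAreaRect(P[:,:2].astype('f4')),'xmin',np.percentile(P[:,0],.5))
    hsv=cv2.cvtColor(im,cv2.COLOR_RGB2HSV)
    y=Q[cv2.inRange(hsv,(15,120,60),(35,255,255))>0]; y=y[(abs(y[:,0]+.08)<.03)&(y[:,2]<.03)&(abs(y[:,1])<.05)]
    if len(y): print('lip wrist',len(y),np.percentile(y,[2,50,98],axis=0).round(4).tolist())
    Q,im=o['top']; m=(Q[...,2]>lo)&(Q[...,2]<hi)&(abs(Q[...,1])<.045)&(Q[...,0]>0.04)&(Q[...,0]<.12); P=Q[m]
    if len(P): print('top pts',np.percentile(P,[2,50,98],axis=0).round(4).tolist())
    return o
E
python3 -c "
from held import *
held(.105,.14,'b')
d=np.load('top0.npz'); Q=(d['W']-SEAT)@F
hsv=cv2.cvtColor(d['im'],cv2.COLOR_RGB2HSV); y=Q[cv2.inRange(hsv,(15,120,60),(35,255,255))>0]; y=y[np.linalg.norm(y+[.08,0,0],axis=1)<.05]
print('lip top view',len(y),np.percentile(y,[2,50,98],axis=0).round(4).tolist())
b=Q[cv2.inRange(hsv,(100,120,40),(130,255,255))>0]; b=b[np.linalg.norm(b,axis=1)<.1];print(np.percentile(b,[1,50,99],axis=0).round(4).tolist())
"
```

```text
tcp rel [-0.0033 -0.0022  0.0986] t 5.2833
tool axes rel [[1.0, -0.003, 0.003], [-0.003, -0.004, 1.0], [-0.003, -1.0, -0.004]]
wrist plane slopes [ 0.0083 -0.0044  0.1236] 17193 rect ((-0.05134723335504532, -0.002211933955550194), (0.060347940772771835, 0.05268840864300728), 89.9617691040039) xmin -0.0775185550236617
lip wrist 219 [[-0.0838, -0.0254, -0.0704], [-0.0803, -0.0026, 0.0162], [-0.0795, 0.0205, 0.0176]]
top pts [[0.0408, -0.03, 0.1069], [0.059, -0.0013, 0.1216], [0.083, 0.0274, 0.1252]]
lip top view 126 [[-0.0817, -0.0195, 0.0047], [-0.0761, -0.0006, 0.0149], [-0.0738, 0.0206, 0.0179]]
[[-0.0712, -0.021, -0.0032], [-0.0092, 0.0, -0.0], [0.0527, 0.0216, 0.0031]]
```

```bash
python3 -m jog '[[0.006,0.01,0.0015,0.1,-0.15,-0.3],[0,0.02,0,0,0,0],[0,0.02,0,0,0,0],[0,0.015,0,0,0,0],[0,0,0,0,0,0],[0,0,0,0,0,0]]'
python3 -c "
from held import *
held(.04,.07,'c')"
```

```text
time: 5.78
ee_pos: [0.4975, -0.213, 0.1425]
eef_rot: [0.708, 0.027, 0.277, -0.649]
ft_force: [-0.2, 0.3, -4.1]
width: 0.0597
tcp rel [0.0053 0.0018 0.0328] t 5.9333
tool axes rel [[1.0, 0.006, -0.004], [0.004, -0.0, 1.0], [0.006, -1.0, -0.0]]
wrist plane slopes [ 0.0371 -0.0007  0.0585] 15015 rect ((-0.04727165028452873, 0.0012704618275165558), (0.04472419247031212, 0.06031361594796181), 0.22962333261966705) xmin -0.06952855782455454
lip wrist 1475 [[-0.0876, -0.0212, -0.0683], [-0.0776, 0.0001, 0.0162], [-0.0737, 0.0211, 0.0175]]
top pts [[0.0409, -0.0259, 0.0419], [0.0628, 0.0028, 0.0559], [0.0898, 0.0315, 0.0599]]
```

```bash
python3 -m jog '[[-0.002,0.01,-0.0015,0,0.2,0.3],[0,0.008,0,0,0,0],[0,0,0,0,0,0],[0,0,0,0,0,0]]'
python3 -c "
from held import *
held(.025,.05,'d')"
```

```text
time: 6.27
ee_pos: [0.5043, -0.2163, 0.1292]
eef_rot: [0.706, 0.026, 0.279, -0.651]
ft_force: [0.4, -0.2, -2.9]
width: 0.0597
tcp rel [0.0058 0.0012 0.0168] t 6.4167
tool axes rel [[1.0, 0.006, 0.0], [-0.0, 0.003, 1.0], [0.006, -1.0, 0.004]]
wrist plane slopes [0.0382 0.003  0.0428] 14786 rect ((-0.04689021408557892, 0.0008345302194356918), (0.060363318771123886, 0.04377342388033867), 89.9623031616211) xmin -0.06869671572347971
lip wrist 1799 [[-0.0888, -0.0207, -0.0675], [-0.0775, -0.0001, 0.0162], [-0.0735, 0.0211, 0.0177]]
top pts [[0.0407, -0.0269, 0.0263], [0.0633, 0.002, 0.0406], [0.091, 0.0306, 0.0446]]
```

```bash
python3 -m jog '[[-0.002,0.003,-0.001,0,0,1.5],[0,0.002,0,0,0,0],[0,0,0,0,0,0],[0,0,0,0,0,0]]'
python3 -c "
from held import *
held(.02,.045,'e')"
```

```text
time: 6.75
ee_pos: [0.5047, -0.2171, 0.1249]
eef_rot: [0.705, 0.017, 0.271, -0.655]
ft_force: [0.2, 0.2, -3.4]
width: 0.0599
tcp rel [0.0043 0.0005 0.0125] t 6.9
tool axes rel [[1.0, -0.019, 0.001], [-0.001, 0.005, 1.0], [-0.019, -1.0, 0.005]]
wrist plane slopes [0.0136 0.0039 0.0387] 14987 rect ((-0.047354698181152344, 7.631629705429077e-05), (0.06043604761362076, 0.04470374062657356), 89.99954986572266) xmin -0.06958533659090264
lip wrist 1861 [[-0.0818, -0.0206, -0.0662], [-0.0773, 0.0002, 0.0162], [-0.0734, 0.021, 0.0176]]
top pts [[0.0407, -0.0276, 0.0211], [0.0624, 0.0016, 0.0351], [0.0898, 0.0301, 0.0392]]
```

```bash
python3 -m jog '[[-0.002,0.0015,0,0,0,0.5],[0,0.0015,0,0,0,0],[0,0,0,0,0,0],[0,0,0,0,0,0]]'; python3 -m jog '[[0,0.001,0,0,0,0],[0,0,0,0,0,0],[0,0,0,0,0,0]]'
python3 -c "
from held import *
held(.018,.043,'f')"
```

```text
time: 7.23
ee_pos: [0.5046, -0.2167, 0.1227]
eef_rot: [0.705, 0.015, 0.268, -0.657]
ft_force: [0.1, 0.6, -1.0]
width: 0.0598
time: 7.48
ee_pos: [0.5047, -0.2168, 0.1226]
eef_rot: [0.704, 0.014, 0.268, -0.657]
ft_force: [-0.2, -0.1, -1.4]
width: 0.0599
tcp rel [0.0035 0.0008 0.0104] t 7.6333
tool axes rel [[1.0, -0.028, 0.001], [-0.001, 0.007, 1.0], [-0.028, -1.0, 0.007]]
wrist plane slopes [ 0.0383 -0.0017  0.0368] 15021 rect ((-0.04792967066168785, 0.0006391610950231552), (0.060313280671834946, 0.04585457593202591), 89.98839569091797) xmin -0.07072787673654779
lip wrist 1915 [[-0.0902, -0.021, -0.0667], [-0.0775, 0.0, 0.0162], [-0.0734, 0.0215, 0.0176]]
top pts [[0.0409, -0.0275, 0.0198], [0.0624, 0.0013, 0.0348], [0.0898, 0.0301, 0.0385]]
```

```bash
python3 -m jog '[[0,0.001,0,0,0,0.7],[0,0.001,0,0,0,0.5],[0,0,0,0,0,0],[0,0,0,0,0,0]]'
python3 -c "
from held import *
held(.018,.043,'g')"
```

```text
time: 7.97
ee_pos: [0.5051, -0.2168, 0.1222]
eef_rot: [0.704, 0.006, 0.26, -0.661]
ft_force: [-1.0, 0.3, -1.7]
width: 0.0599
tcp rel [0.0035 0.0008 0.0099] t 8.1167
tool axes rel [[0.999, -0.053, 0.002], [-0.001, 0.009, 1.0], [-0.053, -0.999, 0.009]]
wrist plane slopes [ 0.0389 -0.0016  0.0368] 14952 rect ((-0.0480983704328537, 0.0007181335240602493), (0.060067322105169296, 0.04620761051774025), 89.95462036132812) xmin -0.07066296009301802
lip wrist 1980 [[-0.0922, -0.021, -0.0659], [-0.0771, 0.0001, 0.0161], [-0.0733, 0.0214, 0.0176]]
top pts [[0.0408, -0.0276, 0.0194], [0.0627, 0.0011, 0.0346], [0.0898, 0.0301, 0.0383]]
```

The meter no longer turns with the tool and part of its weight is carried, so it is lying flat on the slope. Releasing.

```bash
python3 -m jog '[[0,0,0,0,0,0],[0,0,0,0,0,0],[0,0,0,0,0,0],[0,0,0,0,0,0],[0,0,0,0,0,0],[0,0,0,0,0,0]]' 1
python3 -c "
from held import *
held(.018,.043,'h')"
```

```text
time: 8.62
ee_pos: [0.5068, -0.2172, 0.1232]
eef_rot: [0.704, 0.007, 0.261, -0.66]
ft_force: [0.8, -1.3, 0.4]
width: 0.0852
tcp rel [0.0056 0.0011 0.0102] t 8.7667
tool axes rel [[0.999, -0.049, 0.002], [-0.001, 0.009, 1.0], [-0.049, -0.999, 0.009]]
wrist plane slopes [ 0.0385 -0.0033  0.0368] 15052 rect ((-0.04813911020755768, 0.0007945392280817032), (0.060188356786966324, 0.04624086245894432), 89.98808288574219) xmin -0.07071266643838969
lip wrist 1966 [[-0.0819, -0.0206, 0.0035], [-0.0772, 0.0004, 0.0161], [-0.0733, 0.0211, 0.0176]]
top pts [[0.041, -0.0275, 0.0201], [0.0625, 0.0012, 0.0348], [0.0897, 0.0299, 0.0384]]
```

```bash
python3 -m jog '[[0,-0.008,0,0,0,0],[0,-0.012,0,0,0,0],[0,-0.02,0,0,0,0],[0,-0.025,0,0,0,0],[0,-0.03,0,0,0,0],[0,-0.03,0,0,0,0],[0,-0.03,0,0,0,0],[0,0,0,0,0,0]]'
python3 -m jog '[[-0.035,0,0,0,0,0],[-0.035,0,0,0,0,0],[-0.035,0,0,0,0,0],[-0.035,0,0,0,0,0],[0,0,0,0,0,0],[0,0,0,0,0,0]]'
python3 - <<'E'
from rel import *
o=rel('z')
for n in ('scene','top','wrist'):
    Q,im=o[n]; m=(Q[...,2]>.026)&(Q[...,2]<.045)&(abs(Q[...,1])<.045)&(Q[...,0]>-.1)&(Q[...,0]<.1); P=Q[m]
    if len(P)<100: continue
    A=np.c_[P[:,:2],np.ones(len(P))]; k=np.linalg.lstsq(A,P[:,2],rcond=None)[0]
    print(n,k.round(4),len(P),cv2.minAreaRect(P[:,:2].astype('f4')))
im=np.hstack([o['scene'][1][100:340,160:480],o['top'][1][140:380,240:560]]); cv2.imwrite('pics/z.png',cv2.resize(im[:,:,::-1],None,fx=1.25,fy=1.25))
E
```

```text
time: 9.43
ee_pos: [0.4475, -0.1973, 0.2722]
eef_rot: [0.706, 0.006, 0.261, -0.659]
ft_force: [1.4, -0.1, 0.4]
width: 0.0875
time: 9.93
ee_pos: [0.3829, -0.1752, 0.2539]
eef_rot: [0.703, 0.009, 0.265, -0.659]
ft_force: [-0.0, -0.2, -0.4]
width: 0.0871
tcp rel [-0.0573 -0.0029  0.1837] t 10.0833
tool axes rel [[0.999, -0.041, 0.001], [-0.001, 0.012, 1.0], [-0.041, -0.999, 0.012]]
scene [-0.002  -0.0304  0.0334] 886 ((0.006099887192249298, 0.0008470099419355392), (0.06162438169121742, 0.15496329963207245), 89.57131958007812)
top [ 0.0088 -0.0038  0.0349] 2759 ((0.003003425896167755, 0.0010962095111608505), (0.060224805027246475, 0.15051017701625824), 89.7702865600586)
wrist [ 0.0126 -0.0025  0.0353] 6424 ((0.0034421905875205994, 0.000957174226641655), (0.060043271631002426, 0.15001241862773895), 89.81127166748047)
```

View pics/z.png

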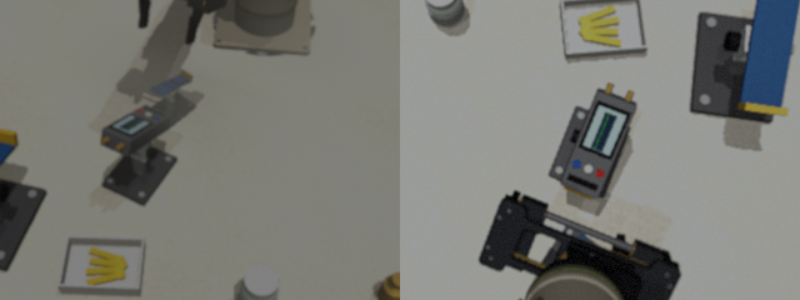

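The meter sits on the middle stand, ports uphill, and the gripper is clear. It measures x +3 mm, y +1 mm and z +1 mm from the seat, with yaw error under 0.5°. Handing in.

```bash
python3 -c "
from bench import r
print(r.close_job(), r.read_state()['time'])"
```

```text
the job is handed in; nothing more can be done
the job is handed in; nothing more can be done
```

I picked up the meter, set it on the blue rest of the 130 x 100 stand, released it and backed the gripper away. I then handed the job in at about 10 s on the robot clock; no verdict is reported.

**Last checks (top and wrist views agree):**

| Quantity | Measured |
|---|---|
| Along the slope (x) | about +3 mm from the seat, so about 3 mm short of the lip |
| Across the slope (y) | +1 mm |
| Height off the blue face (z) | about +1 mm |
| Line-up with the slope | within 0.5° |
| Tilt from flat | about 0.01 rad |

- **Release:** the meter did not shift measurably when the fingers opened, and nothing was touching the robot afterwards.
- **Bystanders:** I did not re-measure the jar, tray and weight afterwards. The last picture shows the tray and jar looking undisturbed, with only an edge of the weight in view, and the arm kept clear of all three.

**Disagreements:**
- **Tilt, close up:** with the wrist camera close, the meter seemed tilted about 0.038 rad to the slope. From further back it read 0.013 rad, and the top view read 0.009 rad, so I put the close reading down to camera error.
- **Scene camera:** it saw few points on the meter and gave x = +6 mm and a sideways tilt of 0.03 rad. Both are still within limits.

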